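# Mount the tube carousel on its drive spindle and pin it

### The job

Mount the magenta tube carousel on the drive unit: lower its square sleeve over the upright spindle without letting it drop, turned so that the cross holes line up, and press it down until the stiff brass collar is fully home. Then push the red-handled pin through sleeve and spindle until its grip meets the sleeve, and let go. Do not shift or tip the wash bottle, dishes, tube rack or beaker.

Things in the scene. Friction and masses are not known exactly. Their poses are not given: they have to be found in the camera images.
- drive: White drive unit fixed to the bench, housing 200 (x) x 160 (y) x 50 mm high. Origin at bench level on the spindle axis. A steel spindle, 24 mm diameter, rises from its middle to 139 mm above the bench; its top 7 mm taper to 14 mm diameter. A square cross hole, 12 x 12 mm, passes through the spindle along the unit's own y axis.
- collar (a joint): Brass collar (42 mm diameter) round the spindle under the carousel, in m: 0 = raised, its top 85 mm above the bench; 0.020 = fully home against its stop, top 65 mm above the bench. It slides stiffly, takes about 12 N to move down, and stays where it is left; the carousel's weight alone does not move it.
- spindle_tip (a point): Centre of the spindle's top, 139 mm above the bench.
- spindle_hole (a point): Centre of the spindle's cross hole, 125 mm above the bench.
- carousel: Loose tube carousel, 0.26 to 0.44 kg: magenta disc about 145 mm diameter, 8 mm thick, with a ring of tube holes; at its middle an upright square aluminium sleeve, 46 x 46 mm, reaching from the disc's underside to 80 mm above it, with a 26 mm round bore right through from top to bottom. Origin at the centre of the underside, z up along the bore; it starts standing on its disc.
- carousel_hole (a point): Centre of the carousel's square cross hole (12 x 12 mm), on the bore axis, 60 mm above the underside. It runs through two facing walls of the sleeve along the carousel's own y axis; the two x faces are plain. It meets the spindle's hole when the collar is home and the two y axes are parallel, either way round.
- carousel_top (a point): Centre of the sleeve's top, on the bore axis, 80 mm above the underside. With the collar home it is 145 mm above the bench, 6 mm above the spindle's tip, and the underside is 65 mm above the bench.
- lock_pin: Loose retaining pin, about 0.08 kg: red grip block 40 long (x) x 20 wide x 20 mm high, and a steel shaft, 8 mm diameter, 64 mm long with a tapered tip, that leaves the middle of the grip's +x end. It starts lying flat on the bench. Origin at the centre of the grip's underside; the shaft's axis is along x, 10 mm above the underside.
- pin_tip (a point): Tip of the pin's shaft, 84 mm ahead of the grip's centre.
- pin_mid (a point): Point on the shaft axis 43 mm ahead of the grip's centre (23 mm from the grip's end); it lies on the spindle axis when the pin is fully in, with its grip against the sleeve. The pin may go in from either side.
- wash_bottle: White wash bottle with blue cap and spout, 60 mm diameter, 184 mm high, standing close to one end of the cross hole's line, so that the pin can come in only from the other end. Origin under its centre. Leave alone.
- dish_stack: Low stack of glass dishes, 86 mm diameter, 45 mm high, at the other end of the cross hole's line; the pin passes above it. Origin under its centre. Leave alone.
- tube_rack: Magenta rack with capped tubes, 80 (x) x 200 (y) mm, 81 mm high, beyond the drive unit. Origin under its centre. Leave alone.
- beaker: Open glass beaker, 70 mm diameter at the rim, 90 mm high, beyond the work on the left. Origin under its centre. Leave alone.
Mind the look-alikes: they are no part of the job. What is meant by the lock_pin is not turquoise, and is the smaller of those in its own colour.

How it is judged:
By the outcome, as a careful person would: the job done as asked, in the order asked, and still so for the second after the job is handed in, with the robot touching nothing.
It also fails if it takes over 72 s, if anything falls off the work surface, if the arm or the gripper's body presses on something with over 40 N, if the wrist force passes 120 N, or if a joint passes its speed limit or range.

### The arm

A 6-joint arm with a two-finger parallel gripper is mounted at the origin on the work surface. World frame = base frame: x ahead of the robot, y to its left, z up, the work surface at z = 0. Lengths are in m, angles in rad, forces in N, time in s.
With the tool pointing down it reaches from about 0.35 to 0.85 m from the base axis. Payload 8.1 kg.
Tool frame: the origin (TCP) lies on the mounting face of the last link; the fingertips stand 186 mm ahead of it and the grasp point (between the pads) lies 167 mm ahead of it; z points along the fingers, y is the direction in which the jaws open and shut (so a half turn about z gives the same grasp; the last joint's range is limited). The gripper opens to 93 mm and grips with 3 to 60 N. Pads are 15 mm wide; open, the fingers measure 128 mm over their backs; the gripper's body (75 mm by 188 mm) begins 65 mm behind the grasp point.
Start: joints at [1.064, 0.13, 1.488, -0, 1.523, -0.085], TCP at [0.246, 0.547, 0.405] pointing down, gripper open.
Joint ranges: [-2.96, 2.96], [-0.89, 2.26], [0.02, 2.5], [-1.34, 4.48], [0, 2.73], [-2.66, 2.66]. Speed limits (rad/s): [2.39, 2.39, 2.79, 3.14, 3.14, 3.14].

### API

Orientations are given as [roll, pitch, yaw] about the fixed x, y, z axes, in that order (R = Rz(yaw) Ry(pitch) Rx(roll)).
In Python, from plant import arm gives the robot as it stands. The module is installed in compiled form; this text tells all that it offers. Calls block until the motion is done:
- arm.movep(position, orientation): joint-space move of the TCP to a pose.
- arm.servo_line(position, ori=None, vel=0.15, f_stop=None): straight line of the TCP; ori=None keeps the orientation; vel is the mean speed in m/s. With f_stop (N) it stops when the force on the tool has changed by that much, and returns True; else False.
- arm.movej(angles): joint-space move.
- arm.command_gripper(opening): finger opening in m; the grip force is fixed at half the most; returns when the fingers have stopped.
- arm.hold(seconds).
- arm.solve_ik(position, orientation): joint angles nearest the present ones, or None.
- arm.sense(): the state.
- arm.read_camera(name): name is "scene" or "top"; returns a dict with "pixels" (480x640x3 uint8, blue, green, red), "fx", "fy", "cx", "cy" (pixels), "k1" (the pictures are not rectified: a ray, as slopes to the right and down, at radius r is drawn at 1 + k1 r^2 times it, then the intrinsics apply), "extrinsics" (4x4, takes a point from world to camera coordinates). Camera axes: x right, y down, z forward; pixel columns grow to the right and rows downward; lengths in m; the calibration is good to about 2 mm. A picture is of the moment at which its call begins. There is no depth.
A pose or a line that the arm cannot do raises arm.IKError and nothing moves.
- arm.close_job(): hands the job in, once; it reports no verdict.
Trained networks look in a picture, given as the dict that the camera call returned (one of the last four; its "shot" number tells which), for a name from the list of things; names that differ only in an ending like _2 or _b are one class to them, and where a whole thing is asked for, a point or a joint stands for the part that bears it (a point fixed in the world has none). Each returns a list of dicts, best first, with "conf" (0 to 1); they miss things now and then, are a little off and sometimes report something else, mostly with a low value. They report only what shows in the picture. A call takes as long as a camera call. They do not tell look-alikes from the thing itself.
- arm.recognise(label, picture): "point" ([x, y, z] in m, in the coordinates of the camera as it stood for that picture, good to about 4 mm: the middle of the surface that is visible of it).
The state is a dict: "time_s": time; "joint_pos": joint angles; "joint_velocities": joint speeds; "effort": joint torques, N m; "tcp_pos": TCP position; "ee_rot": TCP orientation; "ft_force": force on the tool from outside, world axes, zero at the start; "wrist_torque": the same for the moment, N m; "finger_gap": finger opening in m.
Only numpy, scipy, OpenCV 4.12 (cv2) and the standard library are available. Lean on these libraries where they do the work, as an engineer would, in place of code of your own. Each camera call takes 0.05 s, during which the arm holds its last target. There are 200 camera calls.

## Working session

There is one attempt and no reset: what is moved stays moved. The work goes in short steps, each a Python script; the robot and the scene stay as the last script left them, time stands still between calls to the robot, and variables do not carry over. Pictures are saved under pics/ and viewed, about 8 in all and at most 12, crops included, and the job is handed in when it is done.

```bash
mkdir -p pics
cat > h.py <<'E'
from plant import arm
import numpy as np, cv2
def cam(n, save=None):
    p=arm.read_camera(n)
    if save: cv2.imwrite('pics/'+save,p['pixels'])
    return p
def towld(p,c):
    E=np.array(p['extrinsics']); return E[:3,:3].T@(np.array(c)-E[:3,3])
def ray(p,u,v):
    d=np.array([(u-p['cx'])/p['fx'],(v-p['cy'])/p['fy']]); s=d.copy()
    for _ in range(30): s=d/(1+p['k1']*(s@s))
    E=np.array(p['extrinsics']); R=E[:3,:3]
    return -R.T@E[:3,3], R.T@np.array([s[0],s[1],1])
def atz(p,u,v,z):
    o,d=ray(p,u,v); return o+d*(z-o[2])/d[2]
def proj(p,X):
    E=np.array(p['extrinsics']); c=E[:3,:3]@np.array(X)+E[:3,3]; s=c[:2]/c[2]; s=s*(1+p['k1']*(s@s))
    return np.array([s[0]*p['fx']+p['cx'],s[1]*p['fy']+p['cy']])
E
python3 - <<'E'
from h import *
np.set_printoptions(precision=4,suppress=True)
for n in ['scene','top']:
    p=cam(n,n+'0.png'); print(n,p['fx'],p['cx'],p['cy'],p['k1'],(-np.array(p['extrinsics'])[:3,:3].T@np.array(p['extrinsics'])[:3,3]))
    for l in ['drive','collar','spindle_tip','spindle_hole','carousel','carousel_hole','carousel_top','lock_pin','pin_tip','pin_mid','wash_bottle','dish_stack','tube_rack','beaker']:
        for r in arm.recognise(l,p)[:4]:
            w=towld(p,r['point']); print(l,round(r['conf'],2),w,proj(p,w).round())
E
```

```text
scene 461.835301686923 314.92496779129647 234.56577929409795 -0.05332345662754142 [ 1.147  -0.4807  0.6296]
drive 0.56 [ 0.5818 -0.0018  0.0525] [338. 252.]
drive 0.5 [ 0.4801 -0.345   0.0118] [161. 311.]
collar 0.55 [ 0.4891 -0.3485  0.0177] [161. 312.]
collar 0.52 [0.5714 0.0063 0.0851] [338. 235.]
spindle_tip 0.83 [ 0.5819 -0.0003  0.0511] [338. 252.]
spindle_hole 0.8 [ 0.5804 -0.0015  0.0539] [338. 251.]
carousel 0.6 [0.4967 0.3184 0.0112] [414. 201.]
carousel_hole 0.59 [ 0.4879 -0.3463  0.018 ] [162. 311.]
carousel_hole 0.58 [0.4955 0.3111 0.0112] [411. 202.]
carousel_top 0.86 [0.4953 0.321  0.0128] [414. 200.]
lock_pin 0.77 [ 0.333  -0.2839  0.0202] [161. 256.]
lock_pin 0.65 [ 0.4865 -0.347   0.0182] [161. 311.]
lock_pin 0.57 [ 0.4663 -0.4626  0.01  ] [ 97. 335.]
pin_tip 0.86 [ 0.4666 -0.46    0.0176] [ 97. 332.]
pin_tip 0.71 [ 0.3286 -0.2829  0.0218] [161. 254.]
pin_tip 0.63 [ 0.4835 -0.3471  0.014 ] [161. 311.]
pin_mid 0.96 [ 0.4648 -0.463   0.0158] [ 95. 332.]
pin_mid 0.73 [ 0.3317 -0.2843  0.0198] [161. 256.]
pin_mid 0.63 [ 0.4898 -0.3482  0.0132] [162. 314.]
pin_mid 0.37 [
[... 1132 characters left out ...]
 [ 0.4598 -0.4593  0.0213] [492. 268.]
lock_pin 0.58 [0.5524 0.0172 0.0488] [293. 231.]
lock_pin 0.53 [ 0.4811 -0.3398  0.0146] [441. 261.]
pin_tip 0.71 [ 0.3216 -0.2786  0.0256] [420. 328.]
pin_tip 0.63 [ 0.4579 -0.4591  0.0178] [491. 269.]
pin_tip 0.34 [0.4718 0.3317 0.0107] [167. 268.]
pin_mid 0.78 [ 0.4546 -0.4581  0.0184] [491. 271.]
pin_mid 0.75 [ 0.4759 -0.3435  0.0181] [443. 262.]
wash_bottle 0.66 [0.5006 0.1357 0.1137] [238. 250.]
wash_bottle 0.22 [0.553  0.0141 0.0494] [295. 231.]
dish_stack 0.96 [ 0.6004 -0.1113  0.0452] [347. 211.]
dish_stack 0.42 [0.4681 0.3285 0.0103] [168. 269.]
tube_rack 0.85 [ 0.7671 -0.0704  0.0474] [329. 144.]
beaker 0.96 [0.6907 0.2804 0.0581] [184. 175.]
```

View pics/scene0.png

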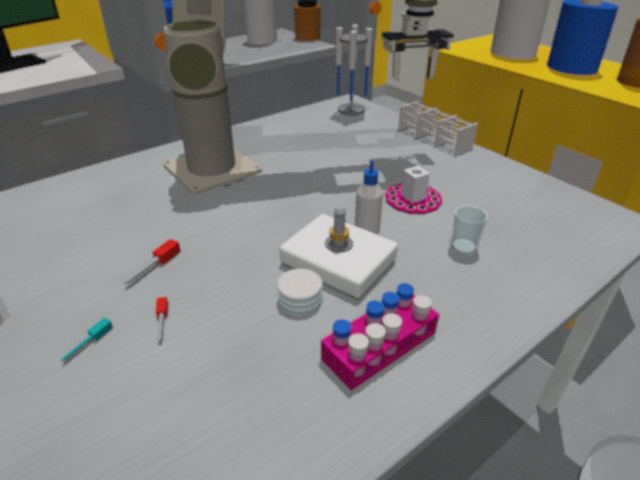

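View pics/top0.png

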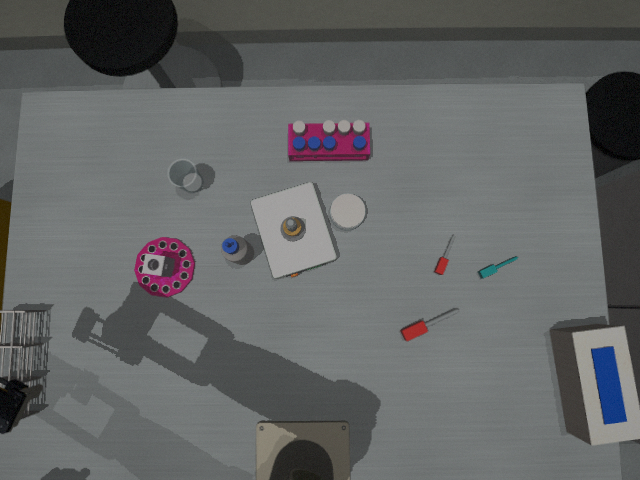

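Candidates in the top view: small red pin at (442,262), large red pin at (415,330) and a turquoise one at (490,270). The small red one fits, since it is not turquoise and is the smaller of the two reds. I'll confirm this in an enlarged mosaic.

Run:
```python
from h import *
t=cv2.imread('pics/top0.png'); s=cv2.imread('pics/scene0.png')
def c(im,x,y,w,h): return cv2.resize(im[y:y+h,x:x+w],(400,300),interpolation=cv2.INTER_CUBIC)
m=np.vstack([np.hstack([c(t,395,225,140,105+15),c(t,120,225,100,75)]),np.hstack([c(t,230,175,140,105),c(s,300,150,160,120)])])
cv2.imwrite('pics/m1.png',m)
```

```text
(no output)
```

View pics/m1.png

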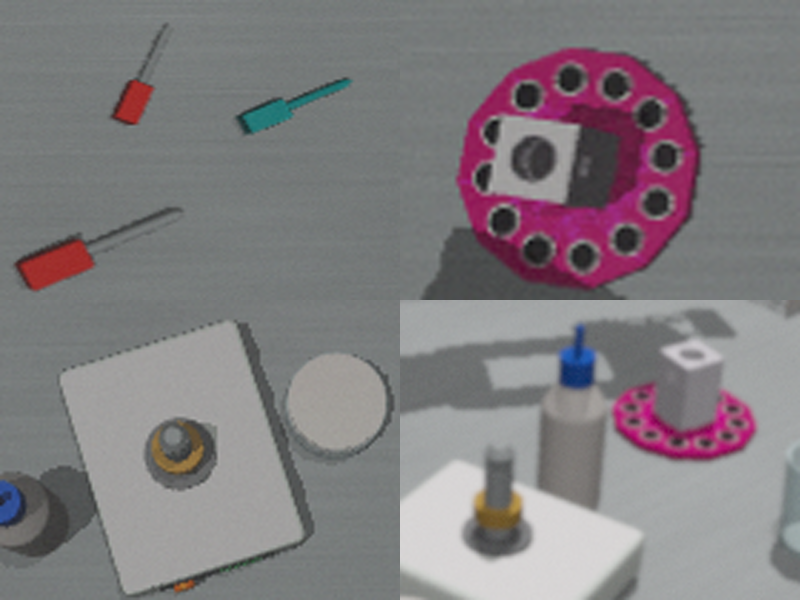

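The crop shows the small red pin in the top view with its grip at (442,261) and its shaft pointing up and to the right. The carousel's cross hole is on its −y-facing side, visible in both views. Next I measure by segmentation.

```bash
cat > meas.py <<'E'
from h import *
np.set_printoptions(precision=4,suppress=True)
def blob(mask,seed):
    n,l,st,c=cv2.connectedComponentsWithStats(mask.astype(np.uint8),connectivity=4)
    ks=[k for k in range(1,n) if st[k,4]>15]
    k=min(ks,key=lambda k:np.hypot(*(c[k]-seed)));
    return l==k
def rect(p,m,z):
    ct=max(cv2.findContours(m.astype(np.uint8),cv2.RETR_EXTERNAL,cv2.CHAIN_APPROX_NONE)[0],key=cv2.contourArea)[:,0]
    w=np.array([atz(p,u,v,z)[:2] for u,v in ct])
    (c,s,a)=cv2.minAreaRect((w*1000).astype(np.float32))
    return np.array(c)/1000,s,a,w
E
python3 - <<'E'
from meas import *
for n in ['top','scene']:
    p=cam(n); im=p['pixels'].astype(int); B,G,R=im[...,0],im[...,1],im[...,2]; hsv=cv2.cvtColor(p['pixels'],cv2.COLOR_BGR2HSV)
    red=(R>120)&(G<80)&(B<80)
    m=blob(red,(442,261) if n=='top' else (162,304)); print(n,'grip',m.sum(),rect(p,m,.02 if n=='top' else .01)[:3])
    if n=='top':
        for th in (150,165,180):
            m=blob((im.min(2)>th),(295,231));c,s,a,w=rect(p,m,.05); print('drive',th,m.sum(),c,s,a)
            m=blob((im.min(2)>th)&(np.arange(640)[None]<180),(152,265)); print('sleeve',m.sum(),rect(p,m,.08)[:3], np.argwhere(m).mean(0)[::-1])
        mag=(R-G>60)&(B-G>25); m=blob(mag,(165,267)); ct=max(cv2.findContours(m.astype(np.uint8),0,1)[0],key=cv2.contourArea)[:,0]
        w=np.array([atz(p,u,v,.008)[:2] for u,v in ct]); print('disc',cv2.minEnclosingCircle((w*1000).astype(np.float32)))
    else:
        g=p['pixels'][195:225,325:355]; print(cv2.cvtColor(g,cv2.COLOR_BGR2GRAY)[:, ::2])
    if n=='top':
        g=p['pixels'][212:246,276:310]; print(cv2.cvtColor(g,cv2.COLOR_BGR2GRAY)[:,::2]); print('tip(291,222)',atz(p,290.6,221.6,.139))
        br=((R-B)>60)&(abs(np.arange(640)[None]-292)<16)&(abs(np.arange(480)[:,None]-229)<16); ys,xs=np.nonzero(br);print('brass',xs.min(),xs.max(),ys.min(),ys.max(), cv2.fitEllipse(cv2.convexHull(np.c_[xs,ys].astype(np.float32))))
    else: print('tip sc',atz(p,340,209,.139),'collar')
E
```

```text
top grip 120 (array([ 0.4688, -0.3393]), (17.76067543029785, 38.233924865722656), 65.60530853271484)
drive 150 4603 [0.5573 0.0194] (193.65835571289062, 153.37393188476562) 17.11927032470703
sleeve 224 (array([0.4749, 0.3402]), (42.86475372314453, 44.20891189575195), 80.64996337890625) [152.3795 263.9866]Traceback (most recent call last):
  File "<stdin>", line 8, in <module>
  File "meas.py", line 6, in blob
    k=min(ks,key=lambda k:np.hypot(*(c[k]-seed)));
ValueError: min() iterable argument is empty
```

Run:
```python
from meas import *
for n in ['top','scene']:
    p=cam(n); im=p['pixels'].astype(int); B,G,R=im[...,0],im[...,1],im[...,2]
    if n=='top':
        for th in (130,140,150):
            m=blob((im.min(2)>th),(295,231));print('drive',th,rect(p,m,.05)[:3])
            m=blob((im.min(2)>th)&(np.arange(640)[None]<180),(152,265)); print('sleeve',th,rect(p,m,.08)[:3])
        mag=((R-G>60)&(B-G>25)&(np.arange(480)[:,None]>200)&(np.arange(640)[None]<210)).astype(np.uint8)
        pts=np.argwhere(mag)[:,::-1]; w=np.array([atz(p,u,v,.008)[:2] for u,v in pts]); print('disc',cv2.minEnclosingCircle((w*1000).astype(np.float32)))
    red=((R>120)&(G<80)&(B<80)); m=blob(red,(442,261) if n=='top' else (162,304)); print(n,'grip',m.sum(),'cen',np.argwhere(m).mean(0)[::-1])
    X={'tip':(.5573,.0194,.139),'collartop':(.5573,.0194,.085),'sleevetop':(.4749,.3402,.08),'grip top':(.4688,-.3393,.02),'pintip':(.4688+.084*np.cos(-.426),-.3393+.084*np.sin(-.426),.01)}
    v=p['pixels'].copy(); v=cv2.resize(v,None,fx=3,fy=3,interpolation=cv2.INTER_CUBIC)
    tiles=[]
    for k,x in X.items():
        u=proj(p,x); print(n,k,u)
        q=np.round(u*3+1).astype(int); cv2.drawMarker(v,tuple(int(a) for a in q),(0,255,0),cv2.MARKER_CROSS,12,1)
    for k in ('tip','sleevetop','grip top'):
        a,b=np.round(proj(p,X[k])*3).astype(int); tiles.append(v[b-130:b+130,a-130:a+130])
    globals()[n]=np.hstack(tiles)
cv2.imwrite('pics/m2.png',np.vstack([top,scene]))
```

```text
drive 130 (array([0.5578, 0.0189]), (196.0613250732422, 155.82113647460938), 17.087182998657227)
sleeve 130 (array([0.4747, 0.3393]), (45.09691619873047, 44.354183197021484), 81.3453140258789)
drive 140 (array([0.5579, 0.0191]), (195.4873504638672, 155.20407104492188), 17.067670822143555)
sleeve 140 (array([0.4748, 0.3399]), (43.71885681152344, 44.34092330932617), 81.3939437866211)
drive 150 (array([0.5572, 0.0194]), (193.53665161132812, 153.390380859375), 17.131324768066406)
sleeve 150 (array([0.4749, 0.3402]), (42.86674499511719, 44.0349006652832), 80.78994750976562)
disc ((474.5133056640625, 339.114501953125), 74.8439712524414)
top grip 121 cen [441.7851 265.438 ]
top tip [289.7296 222.6714]
top collartop [291.4065 226.6649]
top sleevetop [152.4865 264.0849]
top grip top [441.8122 265.3884]
top pintip [453.2388 234.4681]
scene grip 169 cen [161.3432 305.9172]
scene tip [339.3287 206.9805]
scene collartop [338.6986 229.3003]
scene sleevetop [416.5507 171.1288]
scene grip top [161.0609 302.7154]
scene pintip [160.1826 339.545 ]
```

View pics/m2.png

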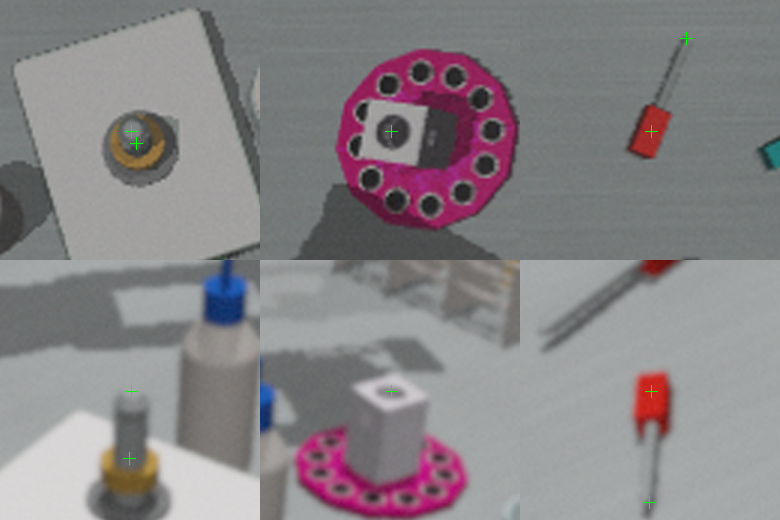

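The scene reprojection agrees with the top-view measurements to about 2 px. Now check the IK and pick the carousel.

Run:
```python
from meas import *
r=np.radians; s=arm.sense(); print(s['time_s'],s['ee_rot'],s['finger_gap'],s['ft_force'])
for nm,pos,ys in [('pick',(.4747,.3395,.217),(81.2,-98.8)),('place',(.5577,.019,.282),(107.1,-72.9)),('placehi',(.5577,.019,.45),(107.1,-72.9)),('pin',(.4688,-.3393,.189),(-24.4,155.6)),('ins',(.5577+.043*.294,.019-.043*.956,.304),(107.1,-72.9)),('pre',(.5577+.12*.294,.019-.12*.956,.304),(107.1,-72.9))]:
    for y in ys:
        q=arm.solve_ik(pos,[np.pi,0,r(y)]); print(nm,y,None if q is None else np.array(q))
Y=r(81.2)
arm.movep([.4747,.3395,.30],[np.pi,0,Y]); 
arm.servo_line([.4747,.3395,.217],vel=.12,f_stop=15)
arm.command_gripper(.03); s=arm.sense(); print(s['finger_gap'],s['tcp_pos'],s['time_s'])
arm.servo_line([.4747,.3395,.44],vel=.15); s=arm.sense(); print(s['finger_gap'],s['ft_force'],s['tcp_pos'],s['time_s'])
```

```text
1.65 [3.1415 0.     2.7198] 0.09324724275745974 [-0.3144 -0.126   0.0236]
pick 81.2 [ 0.533   0.254   1.7061 -0.      1.1815  0.6866]
pick -98.8 [ 0.533   0.254   1.7061  0.      1.1815 -2.455 ]
place 107.1 [-0.0578  0.1103  1.7395  0.      1.2918 -0.3563]
place -72.9 None
placehi 107.1 [-0.0578  0.002   1.5404  0.      1.5992 -0.3563]
placehi -72.9 None
pin -24.4 [-0.7151  0.2815  1.7312 -0.      1.129   1.2816]
pin 155.6 [-0.7151  0.2815  1.7312  0.      1.129  -1.86  ]
ins 107.1 [-0.1286  0.1215  1.6849  0.      1.3351 -0.427 ]
ins -72.9 None
pre 107.1 [-0.2454  0.1994  1.5983  0.      1.3439 -0.5438]
pre -72.9 [-0.2454  0.1994  1.5983 -0.      1.3439  2.5978]
0.04604164938329421 [0.4748 0.3395 0.217 ] 4.5333
0.046218445252449475 [ 0.4118  0.5317 -4.3326] [0.4745 0.3394 0.4387] 6.1667
```

Run:
```python
from meas import *
r=np.radians; Y=r(107.1)
arm.movep([.5577,.019,.44],[np.pi,0,Y]); arm.servo_line([.5577,.019,.362],vel=.1)
s=arm.sense(); print(s['tcp_pos'],s['ft_force'],s['time_s'],s['ee_rot'])
t=cam('top'); p=cam('scene')
def c(im,x,y,w,h): return cv2.resize(im[y:y+h,x:x+w],(400,400),interpolation=cv2.INTER_CUBIC)
cv2.imwrite('pics/m3.png',np.hstack([c(t['pixels'],225,165,130,130),c(p['pixels'],290,140,110,110)]))
print(proj(p,(.5577,.019,.139)),proj(p,(.5577,.019,.145)),proj(t,(.5577,.019,.145)))
```

```text
[0.558  0.019  0.3629] [-0.0172  0.0895 -3.3025] 8.35 [3.1404 0.0005 1.8693]
[339.3009 207.1329] [339.3732 204.5574] [289.716  222.0159]
```

View pics/m3.png

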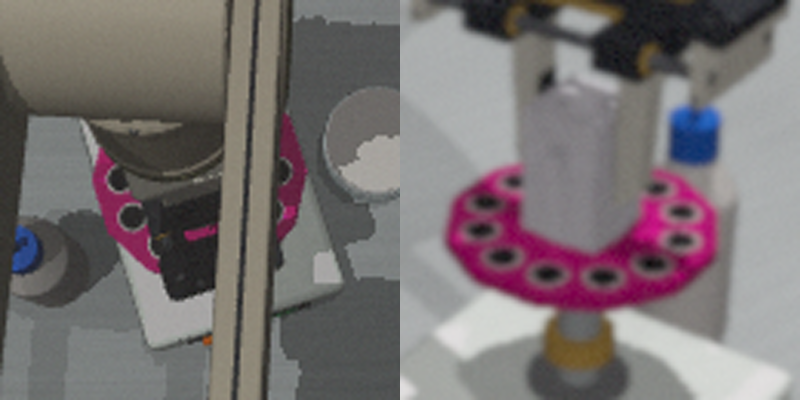

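The scene crop shows the disc centred over the spindle to within about 1 px (disc x≈582, spindle x≈579 in the crop). I'll lower it under force guard.

Run:
```python
from meas import *
st=arm.servo_line([.5577,.019,.309],vel=.04,f_stop=5)
s=arm.sense(); print(st,s['tcp_pos'],s['ft_force'],s['wrist_torque'],s['finger_gap'],s['time_s'])
```

```text
True [0.5581 0.0188 0.3141] [ 4.197  -0.2661 -2.9742] [-0.1197 -0.7001  0.013 ] 0.04642958402626015 9.525
```

Run:
```python
from meas import *
x=.5581
for i in range(3):
    x+=.0007; arm.servo_line([x,.0188,.3141],vel=.02); s=arm.sense(); print(s['tcp_pos'],s['ft_force'],s['wrist_torque'])
    if s['ft_force'][0]<1.5: break
print(arm.servo_line([x,.0188,.300],vel=.03,f_stop=6)); s=arm.sense(); print(s['tcp_pos'],s['ft_force'],s['wrist_torque'],s['finger_gap'],s['time_s'])
```

```text
[0.5585 0.0189 0.3135] [ 0.802  -0.0929 -3.2431] [-0.0663 -0.1824 -0.0299]
True
[0.5586 0.0188 0.3006] [ 2.1624 -0.0624  1.2422] [-0.0896 -0.4547  0.0057] 0.045844941785962684 10.2167
```

Collar contact was at the expected height (TCP ≈0.301). Now I press it home.

Run:
```python
from meas import *
x=.5588
for z in (.292,.284,.279,.275):
    st=arm.servo_line([x,.0188,z],vel=.03,f_stop=28); s=arm.sense(); print(z,st,s['tcp_pos'],s['ft_force'],s['wrist_torque'],s['finger_gap'],s['time_s'])
    if st: break
p=cam('scene'); t=cam('top')
cv2.imwrite('pics/m4.png',cv2.resize(p['pixels'][150:290,270:410],(560,560),interpolation=cv2.INTER_CUBIC))
```

```text
0.292 False [0.5589 0.0188 0.2923] [-0.4073  0.3917  3.2837] [0.0178 0.0151 0.0119] 0.04577377436575105 10.6333
0.284 False [0.559  0.0188 0.2843] [ 0.5476 -0.5073  1.5168] [-0.0452 -0.1628 -0.0095] 0.046050278766549595 11.05
0.279 True [0.5591 0.0187 0.2815] [-1.9136 -0.1639  6.7649] [-0.0857  0.5192  0.0813] 0.04577994299996258 11.275
```

View pics/m4.png

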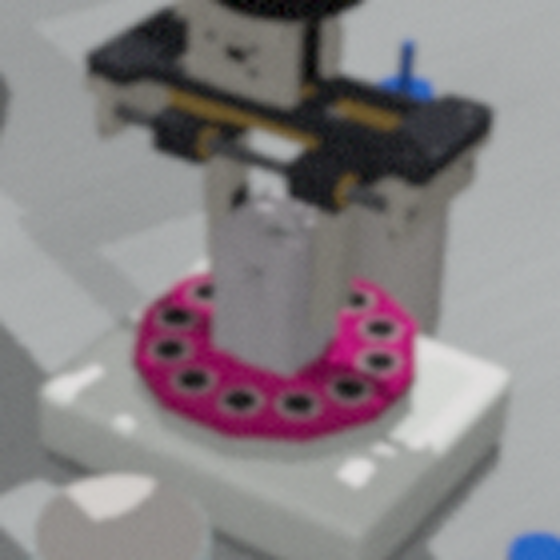

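Run:
```python
from meas import *
st=arm.servo_line([.559,.0188,.277],vel=.03,f_stop=30); s=arm.sense(); print(st,s['tcp_pos'],s['ft_force'],s['finger_gap'])
p0=s['tcp_pos']; arm.servo_line([p0[0],p0[1],.2825],vel=.03); print(arm.sense()['ft_force'])
arm.command_gripper(.075); print(arm.sense()['ft_force'])
arm.servo_line([.559,.0188,.40],vel=.2)
Y=np.radians(-24.4)
arm.movep([.4688,-.3393,.30],[np.pi,0,Y])
s=arm.sense(); print(s['tcp_pos'],s['time_s'])
t=cam('top'); p=cam('scene'); im=t['pixels'].astype(int)
for th in (130,140,150):
    u=proj(t,(.5585,.019,.145)); k=(abs(np.arange(640)[None]-u[0])<22)&(abs(np.arange(480)[:,None]-u[1])<22)
    m=blob((im.min(2)>th)&k,u); print(m.sum(),rect(t,m,.145)[:3])
def c(im,x,y,w,h): return cv2.resize(im[y:y+h,x:x+w],(400,400),interpolation=cv2.INTER_CUBIC)
cv2.imwrite('pics/m5.png',np.hstack([c(t['pixels'],240,170,100,100),c(p['pixels'],285,155,100,100)]))
red=(im[...,2]>120)&(im[...,1]<80)&(im[...,0]<80); m=blob(red,(442,265)); print('grip',rect(t,m,.02)[:3],m.sum())
```

```text
True [0.5592 0.0185 0.2809] [-2.7735 -0.2534  6.6523] 0.04562315895868752
[ 0.6238 -0.0536 -2.9886]
[-0.1309  0.6382  0.2258]
[ 0.469  -0.3387  0.2995] 14.7083
303 (array([0.5576, 0.019 ]), (44.616539001464844, 45.05471420288086), 17.85135269165039)
293 (array([0.5577, 0.0187]), (44.566802978515625, 44.54358673095703), 17.9691219329834)
289 (array([0.5579, 0.019 ]), (44.52238464355469, 44.43359375), 16.618417739868164)Traceback (most recent call last):
  File "<stdin>", line 15, in <module>
  File "meas.py", line 6, in blob
    k=min(ks,key=lambda k:np.hypot(*(c[k]-seed)));
ValueError: min() iterable argument is empty
```

View pics/m5.png

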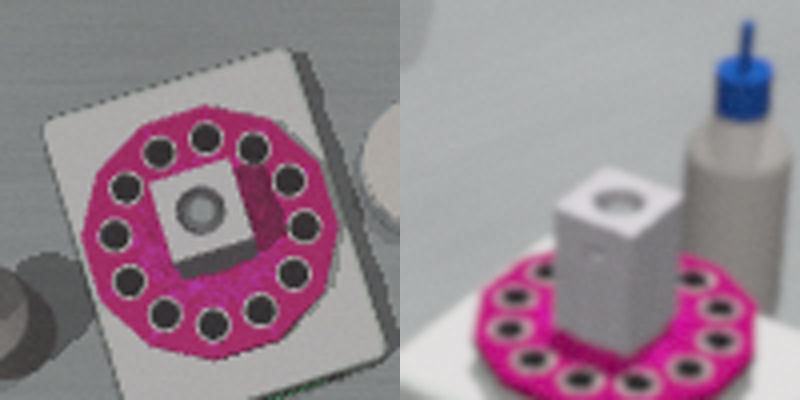

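The carousel is seated. The sleeve square measures correctly at z = 0.145, its yaw is about 17.4° against 17.1° for the drive, and the cross hole faces the dish side at crop (596,250). Now the pin.

Run:
```python
from meas import *
r=np.radians
arm.servo_line([.4688,-.3393,.189],vel=.12,f_stop=10); z0=arm.sense()['tcp_pos']
arm.command_gripper(.005); s=arm.sense(); print(z0,s['finger_gap'])
arm.servo_line([.4688,-.3393,.36],vel=.2)
A=np.array([.5588,.0188]); d=np.array([-np.sin(r(17.1)),np.cos(r(17.1))])
P=A-.135*d
arm.movep([*P,.36],[np.pi,0,r(107.1)]); arm.servo_line([*P,.304],vel=.1)
s=arm.sense(); print(s['tcp_pos'],s['ee_rot'],s['finger_gap'],s['ft_force'],s['time_s'])
t=cam('top'); p=cam('scene')
X={'tip':(*(A-.051*d),.125),'hole':(*(A-.023*d),.125)}
v=cv2.resize(p['pixels'][190:290,260:390],(780,600),interpolation=cv2.INTER_CUBIC)
for k,x in X.items():
    q=(proj(p,x)-[260,190])*6+3; print(k,q); cv2.drawMarker(v,tuple(int(a) for a in q),(0,255,0),cv2.MARKER_CROSS,12,1)
cv2.imwrite('pics/m6.png',v)
```

```text
[ 0.4693 -0.3397  0.19  ] 0.019896792731423807
[ 0.5986 -0.1104  0.3044] [3.1413 0.0002 1.869 ] 0.019851341420578233 [ 0.8151  0.2442 -0.5284] 20.1167
tip [391.4749 214.3399]
hole [440.5822 174.5387]
```

View pics/m6.png

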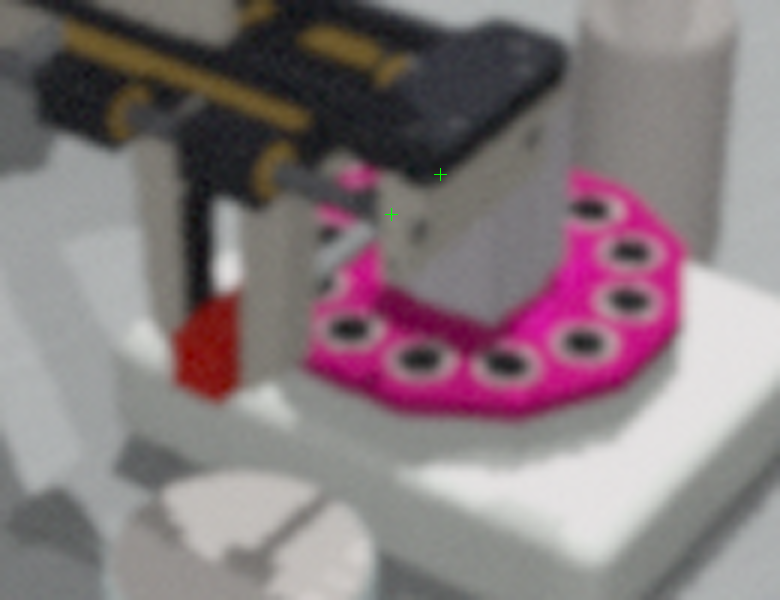

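The shaft lies along the line to the hole, allowing for the ~1 px scene bias; the gripper body partly hides the tip. Insert under force guard.

Run:
```python
from meas import *
r=np.radians
A=np.array([.5588,.0188]); d=np.array([-np.sin(r(17.1)),np.cos(r(17.1))])
st=arm.servo_line([*(A-.040*d),.304],vel=.04,f_stop=5)
s=arm.sense(); e=s['tcp_pos'][:2]-A; print(st,s['tcp_pos'],'along',e@d,'lat',e@[d[1],-d[0]],s['ft_force'],s['wrist_torque'],s['finger_gap'],s['time_s'])
```

```text
True [ 0.5719 -0.0236  0.3039] along -0.04436980016574825 lat 9.35908832237764e-06 [ 1.597  -2.0872  0.8551] [-0.449  -0.2542  0.0276] 0.019635655189517896 22.2583
```

Run:
```python
from meas import *
r=np.radians
A=np.array([.5588,.0188]); d=np.array([-np.sin(r(17.1)),np.cos(r(17.1))])
def rep(t):
    s=arm.sense(); e=s['tcp_pos'][:2]-A; print(t,s['tcp_pos'],'along',e@d,s['ft_force'],s['wrist_torque'],s['finger_gap'],s['time_s'])
print(arm.servo_line([*(A-.038*d),.304],vel=.03,f_stop=10)); rep('push'); 
arm.hold(.3); rep('hold')
s=arm.sense(); arm.command_gripper(.045); rep('open')
arm.servo_line([s['tcp_pos'][0],s['tcp_pos'][1],.42],vel=.15)
P=A-.25*d
arm.movep([.45,-.30,.42],[np.pi,0,r(60)]); rep('away')
t=cam('top'); p=cam('scene')
def c(im,x,y,w,h): return cv2.resize(im[y:y+h,x:x+w],(400,400),interpolation=cv2.INTER_CUBIC)
cv2.imwrite('pics/m7.png',np.hstack([c(t['pixels'],240,165,110,110),c(p['pixels'],285,155,110,110)]))
im=t['pixels'].astype(int); red=(im[...,2]>110)&(im[...,1]<80)&(im[...,0]<80)&(np.arange(640)[None]<380)
q=proj(t,(*(A-.043*d),.135)); m=blob(red,q); c,s,a,w=rect(t,m,.135); e=c-[.5577,.019]; print('grip',c,s,a,'along',e@d,'lat',e@[d[1],-d[0]])
```

```text
True
push [ 0.5714 -0.0225  0.3042] along -0.043164776548820206 [ 1.179  -3.7734  1.7837] [-0.6393 -0.2538 -0.0101] 0.01997100432822859 22.4667
hold [ 0.5714 -0.0227  0.3041] along -0.043331056613031264 [ 2.5229 -3.6202  2.8914] [-0.7594 -0.4156 -0.0557] 0.020099006595000416 22.7667
open [ 0.5711 -0.0222  0.3036] along -0.04281136602690934 [ 0.1114 -0.0354 -0.6392] [-0.0795  0.0089  0.0193] 0.04468567341427787 23.4
away [ 0.4504 -0.2993  0.4197] along -0.2721912460448961 [ 0.2625 -0.5309 -0.013 ] [-0.1072  0.101  -0.0092] 0.044710890835366994 25.4833
grip [ 0.5718 -0.0235] (23.839120864868164, 38.28416442871094) 15.055831909179688 along -0.04477651911841192 lat 0.000995406561602583
```

View pics/m7.png

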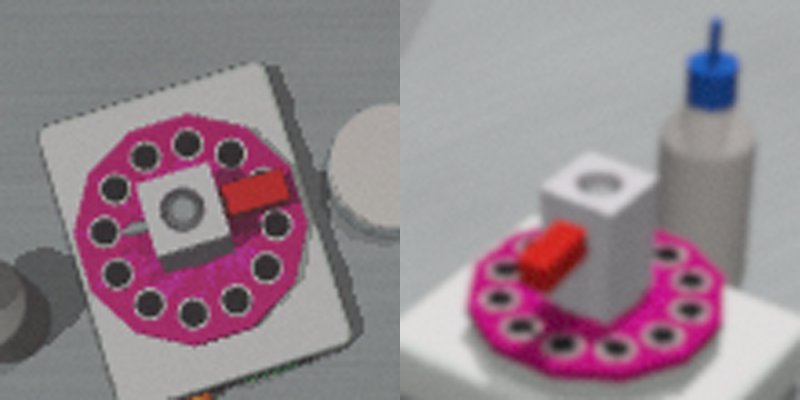

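The pin is through, with its tip showing on the far side at top-crop (130,228). Vision suggests there may still be a gap of up to 1.8 mm under the grip. I'll give its back end a gentle nudge with closed fingers and check that the bystanders haven't moved.

Run:
```python
from meas import *
r=np.radians
A=np.array([.5588,.0188]); d=np.array([-np.sin(r(17.1)),np.cos(r(17.1))])
def rep(t):
    s=arm.sense(); e=s['tcp_pos'][:2]-A; print(t,'along',e@d,s['ft_force'],s['time_s'])
arm.command_gripper(0.0)
P=A-.115*d; arm.movep([*P,.40],[np.pi,0,r(107.1)]); arm.servo_line([*P,.301],vel=.12)
print(arm.servo_line([*(A-.064*d),.301],vel=.03,f_stop=7)); rep('nudge')
arm.servo_line([*P,.301],vel=.1); arm.servo_line([*P,.42],vel=.15)
arm.movep([.45,-.30,.42],[np.pi,0,r(60)]); rep('away')
t=cam('top'); p=cam('scene'); im=t['pixels'].astype(int); red=(im[...,2]>110)&(im[...,1]<80)&(im[...,0]<80)&(np.arange(640)[None]<380)
q=proj(t,(*(A-.043*d),.135)); m=blob(red,q); c,s,a,w=rect(t,m,.135); e=c-[.5577,.019]; print('grip',c,s,a,'along',e@d)
t0=cv2.imread('pics/top0.png')
def tm(im0,im1,x,y,h=18):
    g=cv2.matchTemplate(im1[y-h-6:y+h+7,x-h-6:x+h+7],im0[y-h:y+h+1,x-h:x+h+1],cv2.TM_CCOEFF_NORMED); _,v,_,l=cv2.minMaxLoc(g); return (l[0]-6,l[1]-6),round(v,3)
s0=cv2.imread('pics/scene0.png')
for n,(x,y),(a,b) in [('bottle',(234,247),(369,203)),('dish',(347,211),(298,290)),('rack',(329,143),(383,336)),('beaker',(184,175),(468,228)),('drive',(330,265),(365,285))]: print(n,tm(t0,t['pixels'],x,y),tm(s0,p['pixels'],a,b))
def c(im,x,y,w,h): return cv2.resize(im[y:y+h,x:x+w],(400,400),interpolation=cv2.INTER_CUBIC)
cv2.imwrite('pics/m8.png',np.hstack([c(t['pixels'],260,185,70,70),c(p['pixels'],300,185,70,70)]))
```

```text
True
nudge along -0.07324430386077299 [ 1.3666 -2.5001  2.0206] 29.6667
away along -0.2722824458869907 [ 0.4865  0.0257 -0.4398] 32.1667
grip [ 0.5728 -0.0225] (26.006256103515625, 39.774051666259766) 15.466259956359863 along -0.04411278262763385
bottle ((0, 0), 0.996) ((0, -1), 0.57)
dish ((0, 0), 0.986) ((0, 0), 0.999)
rack ((0, 0), 0.997) ((0, 0), 0.998)
beaker ((0, 0), 0.992) ((0, 0), 0.992)
drive ((0, 0), 0.904) ((0, 0), 0.998)
```

View pics/m8.png

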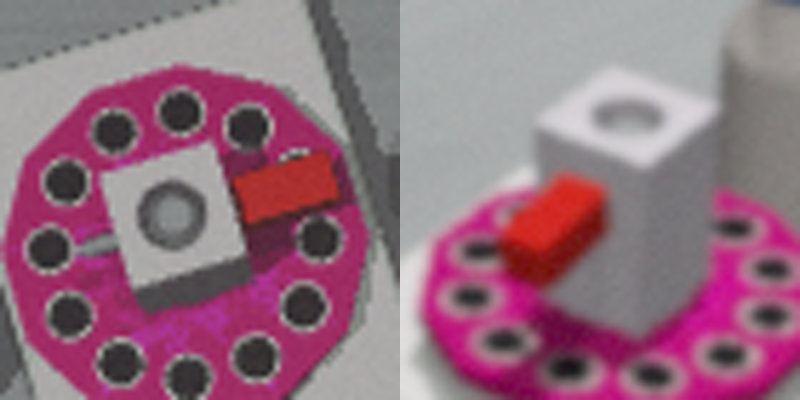

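The grip sits against the sleeve and the hand is clear, so I'm handing in.

```bash
python3 -c "
from plant import arm
print(arm.close_job(), arm.sense()['time_s'])"
```

```text
the job is handed in; nothing more can be done
the job is handed in; nothing more can be done
```

The carousel is mounted on the drive unit, the collar is pressed home, and the small red pin is through with its grip against the sleeve. The job is handed in; the last clock reading before that was about 32 s.

**Carousel:**
- I gripped it by its plain faces, turned it about 26° and lowered it over the spindle under force guard. One sideways contact on the way down was eased with a 0.7 mm shift.
- I pressed the collar down about 20 mm, until the force rose sharply. A second press stopped at nearly the same height (281.5, then 280.9 mm at the tool).
- From above, the sleeve top fits its expected height of 145 mm, and its yaw is 16.6–18° against 17.1° for the drive.

**Pin:** I pushed it in from the dish side until it stopped, let go, then gave the end of the grip a gentle nudge. It stopped at once under the nudge. The tip shows beyond the far wall.

**Checks that were less clear:**
- **Grip position:** the last picture puts the grip's centre about 44 mm from the spindle axis, where 43 mm is expected. That is within measuring error, and no gap is visible.
- **Pin angle:** the pin sits about 2° askew in its oversized hole.
- **Bystanders:** the wash bottle, dishes, rack and beaker showed no shift in the top view. The bottle's match in the scene view was poor (0.57), most likely because the carousel now stands in front of it; its top-view match was 0.996.

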